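Hold the spring clip gaping over the red card

ROBOT

A 7-joint arm with a two-finger parallel gripper is mounted at the origin on the work surface. World frame = base frame: x ahead of the robot, y to its left, z up, the work surface at z = 0. Lengths are in mm, angles in rad, forces in N, time in s.
With the tool pointing down it reaches from about 425 to 875 mm from the base axis. Payload 4.7 kg.
Tool frame: the origin (TCP) lies where the fingers leave the gripper's body, on its centre line; the fingertips stand 70 mm ahead of it and the grasp point (between the pads) lies ahead of it (r.grip_point_offset is the x of the grasp point in the tool frame, in mm); x points along the fingers, z is the direction in which the jaws open and shut, and the axes are right-handed (so a half turn about x gives the same grasp; the last joint's range is limited). The gripper opens to 87 mm and grips with 3 to 60 N. Pads are 19 mm wide; open, the fingers measure 117 mm over their backs; the gripper's body (75 mm by 190 mm) begins 51 mm behind the grasp point.
Start: joints at [1.128, 0.321, -0.07, 1.45, 0.023, 1.371, -0.057], TCP at [286.685, -583.378, 292.287] pointing down, gripper open.
Joint ranges: [-2.86, 2.86], [-0.3, 2.09], [-1.38, 1.24], [0.06, 2.45], [-1.56, 4.7], [0.09, 2.05], [-2.69, 2.69]. Speed limits (rad/s): [2.57, 2.57, 3.14, 3.14, 3.14, 3.14, 3.14].

INTERFACE

Orientations are given as a rotation vector (axis times angle).
In Python, from bench import r, vision gives the robot as it stands.
- The arm moves only by the tool step_arm, never from a script. Its argument "targets" is a list of rows, each a list of 7 numbers: the closure in counts, from 0 (fully open) to 255 (shut), then the shift along the tool's x, y, z in cm, then the turn, a rotation vector about the tool's x, y, z in degrees. A call has 1 to 12 rows; each row shifts and turns the commanded pose from where the row before left it, along the tool's axes as they then stand; what a row does not reach is not made up. A row lasts 1/8 s, in which the tool goes at most 62.5 mm and 10.7 degrees, less where a joint would pass 70% of its speed; a pose out of reach is approached as far as the arm can. A call is refused whole if a number of a shift passes 6.25 or a number of a turn 10.7, either way. A call with a gripper value outside its range is refused whole. The fingers move at their own pace and stop on an object; "squeeze" is the grip in N (left out, the last holds). Time passes only in rows, so rows that do not move let the fingers close. It gives the time, the measured TCP pose, the force and the opening at its end, in the units of the state.
- r.observe(): the state, without advancing time (a new reading comes with each control period).
- vision.read_camera(name): name is "side" or "top" or "wrist"; returns a dict with "image" (420x560x3 uint8, red, green, blue), "range_z" (420x560 float32, mm along the optical axis (not along the pixel's ray), 0 where there is no reading), "fovy" (degrees; the focal length in pixels is half the picture's height over the tangent of half this angle, whatever the lens; pixels are square), "cx", "cy" (the principal point, pixels), "extrinsics" (4x4, takes a point from camera to world coordinates). Camera axes: x right, y up, looking along -z (the intrinsics and any distortion apply to the point x, -y, -z); pixel columns grow to the right and rows downward; lengths in mm; the calibration is good to about 2 mm. A picture is of the moment at which its call begins.
- r.finish_job(): hands the job in, once; it reports no verdict.
The state is a dict: "t": time; "q": joint angles; "qd": joint speeds; "effort": joint torques, N m; "ee_pos": TCP position; "tcp_rot": TCP orientation; "wrist_force": force on the tool from outside, world axes, zero at the start; "torque": the same for the moment, N m; "finger_gap": opening from 0.0 (shut) to 1.0 (fully open).
Only numpy, scipy, OpenCV 4.12 (cv2) and the standard library are available. Lean on these libraries where they do the work, as an engineer would, in place of code of your own. Each camera call takes 0.05 s, during which the arm holds its last target.

TASK

Squeeze the yellow spring clip open where it sits on its steel storage strip, lift it off the strip, and carry it to the red card. Finish while still holding it squeezed wide open, in line with the card and upright, with the middle of the red card's top edge up between the jaws and the clip not touching the card, so that a colleague can slip an order slip in beside it. Do not let go at the end, and do not disturb the card stands or anything else on the bench.

Things in the scene. Friction and masses are not known exactly. Their poses are not given: they have to be found in the camera images.
- clip_grip (a point): Yellow two-winged spring clip (about 60 g), jaws down on the strip. Point midway between the round finger bars (8 mm thick, 38 mm long) atop its wings, 82 mm above the jaws' underside, 42 mm above the hinge pin. x along the pin (clip 36 mm wide, pin 40), y across the wings, z up; same either way round. The bars are 54 mm apart over their outsides (along y); squeezed fully, 21 mm and 5 mm higher.
- clip_mouth (a point): Point of the clip on its mid-plane level with the underside of the closed jaws: 82 mm straight below clip_grip, same axes. On the strip the jaws are 4 mm apart here; fully open they gape 32 mm inside and their tips lie 4 mm above this level. The pin's underside is 36 mm above; the space between is open for the card.
- clip_a (a joint): How far each jaw has swung open, rad (both move alike): 0 clamped on the strip, -0.04 shut, 0.36 fully open at a firm stop. Squeezing the bars together along y opens the jaws: about 3 N per side to start, 8 to 9 N at the stop; a grip of 20 to 30 N keeps it on the stop and does no harm. Let go, it snaps shut.
- strip: Steel storage strip, fixed to the bench: plate 140 (x) by 50 (y) by 12 mm, with an upright blade 4 mm thick along x on its middle line, its top 34 mm above the bench. Origin at the centre of the underside. The clip stands on the plate astride the blade, its x along the strip's x, up to 40 mm either way from the middle.
- red_edge (a point): Middle of the top edge of the red card: a stiff upright card 90 mm wide (x), 3 mm thick (y), in a loose dark wooden stand 80 by 50 by 18 mm (0.5 kg). The edge is 102 mm above the bench; z up, x along the edge.
- red_stand: The red card's stand and card, origin at the centre of the underside, axes as red_edge.
- white_stand: Bystander: the same stand with a white card, same sizes, origin at the centre of the underside.
- bowl: Bystander: small steel bowl, 100 mm across, 45 mm high, origin at the centre of the underside.
- jar: Bystander: amber jar with steel cap, 56 mm across, 75 mm high, origin at the centre of the underside.
- nozzle: Bystander: steel piping nozzle standing on its wide end, 32 mm across, 45 mm high, origin at the centre of the underside.
Mind the look-alikes: they are no part of the job. Leave any pink or turquoise look-alike of the strip alone.

How it is judged:
By the outcome, as a careful person would: the job done as asked, in the order asked, and still so for the second after the job is handed in, while the arm keeps its last pose, push and grip.
It also fails if it takes over 34 s, if anything falls off the work surface, if the arm or the gripper's body presses on something with over 40 N, if the wrist force passes 120 N, or if a joint passes its speed limit or range.

## Working session

There is one attempt and no reset: what is moved stays moved. The work goes in short steps, Python scripts to look and compute and a tool call to move; the robot and the scene stay as the last step left them, time stands still between calls to the robot, and variables do not carry over. Pictures are saved under pics/ and viewed, and the job is handed in when it is done.

Besides the shell and the picture viewer there is one more tool, called after "Emit:" as name(argument=value, ...), one argument or row to a line, values as JSON. step_arm: Moves the arm, as the interface text tells. Its arguments: {"type":"object","properties":{"targets":{"type":"array","items":{"type":"array","items":{"type":"number"}}},"squeeze":{"type":"number"}},"required":["targets"]}

```bash
mkdir -p pics; ls; cat > h.py <<'E'
import numpy as np, cv2
from bench import r, vision
def cam(n,save=None):
    d=vision.read_camera(n)
    if save: cv2.imwrite('pics/'+save,cv2.cvtColor(d['image'],cv2.COLOR_RGB2BGR))
    np.savez('pics/last_%s.npz'%n,**d)
    return d
def load(n): return dict(np.load('pics/last_%s.npz'%n))
def f(d): return 210/np.tan(np.radians(float(d['fovy']))/2)
def ray(d,u,v):
    F=f(d);E=d['extrinsics']
    c=np.array([(u-d['cx'])/F,-(v-d['cy'])/F,-1.0])
    return E[:3,3],E[:3,:3]@c
def onz(d,u,v,z):
    o,k=ray(d,u,v);return o+k*(z-o[2])/k[2]
def proj(d,p):
    E=d['extrinsics'];c=E[:3,:3].T@(np.array(p)-E[:3,3]);F=f(d)
    return d['cx']+F*c[0]/-c[2], d['cy']-F*c[1]/-c[2]
def cloud(d):
    F=f(d);E=d['extrinsics'];z=d['range_z'];v,u=np.indices(z.shape)
    c=np.stack([(u-d['cx'])/F*z,-(v-d['cy'])/F*z,-z],-1)
    return c@E[:3,:3].T+E[:3,3]
E
python3 - <<'E'
from h import *
for n in('side','top','wrist'):
    d=cam(n,n+'0.png'); print(n,{k:v for k,v in d.items() if k not in('image','range_z')})
print(r.observe(), r.grip_point_offset)
E
```

```text
pics
side {'fovy': 44.84955164716546, 'cx': 278.0117843831389, 'cy': 216.66257248499375, 'extrinsics': array([[ 9.99918070e-01, -5.36272460e-03, -1.16230001e-02,
         5.55546875e+02],
       [-3.77115176e-03,  7.44295902e-01, -6.67839343e-01,
        -7.15070152e+02],
       [ 1.22323898e-02,  6.67828459e-01,  7.44214698e-01,
         8.65232071e+02],
       [ 0.00000000e+00,  0.00000000e+00,  0.00000000e+00,
         1.00000000e+00]])}
top {'fovy': 46.93329846164614, 'cx': 276.7888118055165, 'cy': 208.4531367896234, 'extrinsics': array([[-1.71024033e-02,  9.88428316e-01, -1.50721508e-01,
         4.10821279e+02],
       [-9.99811486e-01, -1.55203654e-02,  1.16666211e-02,
         1.88362232e+00],
       [ 9.19236581e-03,  1.50892622e-01,  9.88507419e-01,
         1.26844002e+03],
       [ 0.00000000e+00,  0.00000000e+00,  0.00000000e+00,
         1.00000000e+00]])}
wrist {'fovy': 69.46794326629607, 'cx': 278.8580040657097, 'cy': 207.42143822251245, 'extrinsics': array([[ 4.40073281e-01,  8.64642102e-01,  2.42341787e-01,
         3.52729225e+02],
       [-8.97956764e-01,  4.24650
[... 188 characters left out ...]
00e+00,
         1.00000000e+00]])}
{'t': 0.15, 'q': array([ 1.12811536,  0.3216496 , -0.07011127,  1.45140151,  0.02260222,
        1.37082584, -0.05690142]), 'qd': array([ 0.00089008, -0.00178753,  0.00101578, -0.00576074, -0.00069689,
       -0.00011409, -0.00016973]), 'effort': array([-3.34708466e-04, -4.91794932e+01, -4.04807702e-01, -3.12880254e+01,
       -6.40458148e-02,  4.03528917e-02,  7.18402362e-05]), 'ee_pos': array([ 286.52231802, -583.07702743,  291.41155801]), 'tcp_rot': array([ 0.86722263,  1.39268545, -0.86604129]), 'wrist_force': array([-0.24640845, -0.1258709 , -0.11687987]), 'torque': array([-0.00648538,  0.02432898, -0.03996782]), 'finger_gap': 1.0017481808060598} 51.0
```

View pics/side0.png

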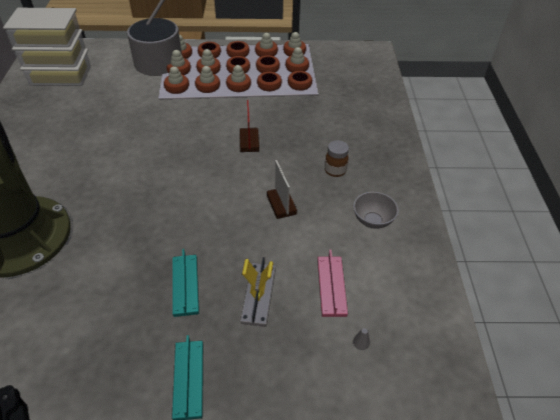

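View pics/top0.png

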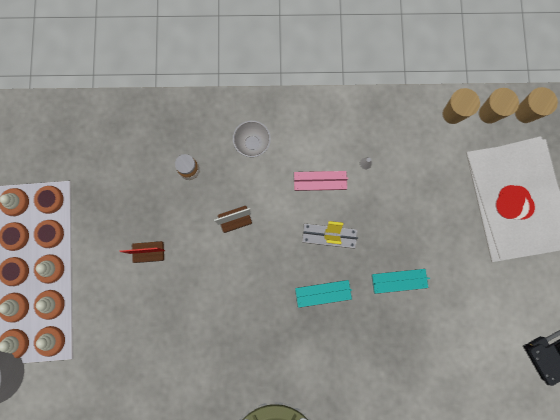

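View pics/wrist0.png

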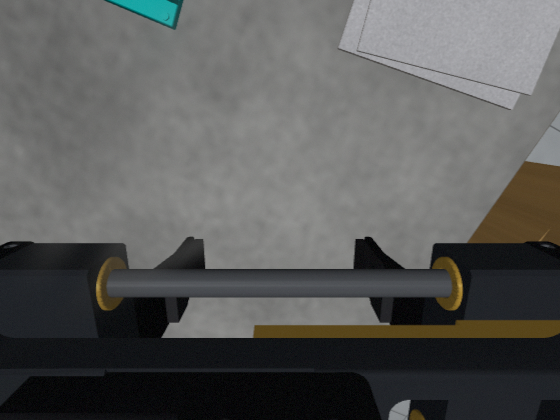

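Side view: yellow clip at about (258,278) on the grey strip (258,293), red card edge-on at (248,118) in stand (249,140), white card at (282,188). Turquoise strips at (185,285) and (188,378) and a pink one at (332,285) are bare look-alikes. Top view: clip (334,233) on the grey strip (330,236), red card (142,251), white card (233,215). The only yellow clip is on the grey steel strip. I'll measure next.

```bash
cat > m.py <<'E'
from h import *
ims=[]
for n,cr in (('side',[(215,240,90,90),(215,90,70,70)]),('top',[(295,205,70,60),(110,230,60,40)])):
    d=load(n);P=cloud(d);hsv=cv2.cvtColor(d['image'],cv2.COLOR_RGB2HSV)
    for nm,lo,hi,c in (('yellow',(22,120,80),(34,255,255),cr[0]),('red',(0,130,60),(8,255,255),cr[1])):
        m=cv2.inRange(hsv,lo,hi)>0
        if nm=='red': m|=cv2.inRange(hsv,(172,130,60),(180,255,255))>0
        w=np.zeros_like(m);w[c[1]:c[1]+c[3],c[0]:c[0]+c[2]]=1;m&=w
        v,u=np.nonzero(m);p=P[m]
        print(n,nm,m.sum(),'px',u.min(),u.max(),v.min(),v.max(),'mean',p.mean(0).round(1))
        z=p[:,2];print(' z pct',np.percentile(z,[1,10,50,90,99]).round(1))
        t=p[z>np.percentile(z,99)-(12 if nm=='yellow' else 8)]
        mn=t.mean(0);ev=np.linalg.eigh(np.cov(t[:,:2].T))
        print(' top pts',len(t),mn.round(1),'ang',np.degrees(np.arctan2(ev[1][1,1],ev[1][0,1])).round(1),np.sqrt(ev[0]).round(1))
        x=d['image'][c[1]:c[1]+c[3],c[0]:c[0]+c[2]];ims.append(cv2.resize(x,(400,300),interpolation=cv2.INTER_NEAREST))
o=np.vstack([np.hstack(ims[:2]),np.hstack(ims[2:])]);cv2.imwrite('pics/crops.png',o[:,:,::-1])
E
python3 m.py
```

```text
side yellow 519 px 242 272 259 298 mean [ 526.1 -158.7   76.1]
 z pct [  1.4  33.5  75.4  99.2 101.2]
 top pts 146 [ 526.4 -167.2  113.3] ang 93.7 [21.5 80.5]
side red 15 px 247 248 101 121 mean [492.3 346.7  78.5]
 z pct [  0.7   1.9 102.8 105.4 106.1]
 top pts 10 [495.1 304.9 103.7] ang 92.0 [ 0.1 13.1]
top yellow 280 px 324 342 221 243 mean [ 530.4 -150.    89. ]
 z pct [ 50.   61.   81.8  98.8 102.6]
 top pts 96 [ 528.1 -148.1  121.6] ang 141.9 [15.9 33.8]
top red 178 px 120 164 247 253 mean [492.8 312.1  92.7]
 z pct [  11.7   18.1   72.3  103.1 1268.4]
 top pts 4 [ 410.8    1.9 1268.4] ang 90.0 [0. 0.]
```

View pics/crops.png

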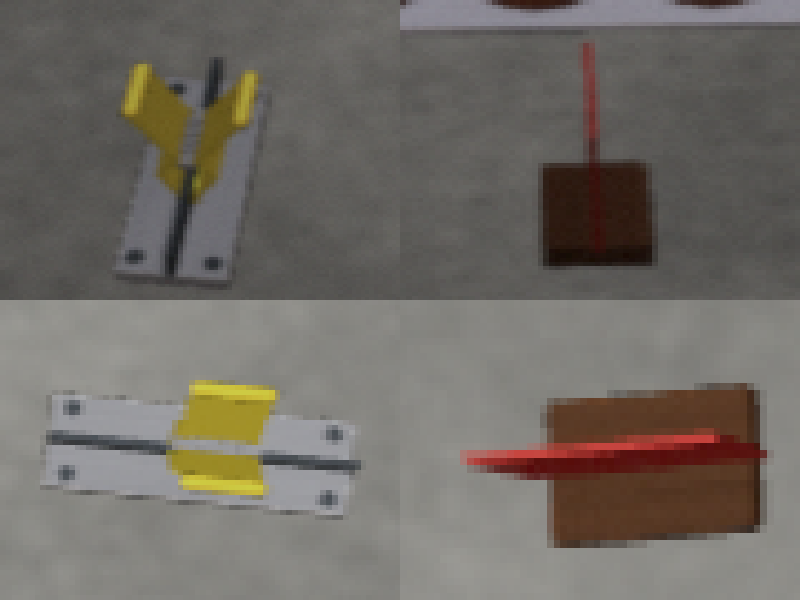

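Crops: the clip's two bars run along the strip. It is slightly off the strip's middle, and the jaws straddle the blade. The red card is nearly edge-on to the side camera. Next I triangulate the bars and the card edge.

```bash
cat > m2.py <<'E'
from h import *
def tri(a,b):
    (o1,k1),(o2,k2)=a,b
    A=np.stack([k1,-k2],1);s=np.linalg.lstsq(A,o2-o1,rcond=None)[0]
    p,q=o1+k1*s[0],o2+k2*s[1];return ((p+q)/2).round(1),np.linalg.norm(p-q).round(1)
D={n:load(n) for n in('side','top')}
bars={}
for n,c in (('side',(235,250,45,60)),('top',(315,212,40,40))):
    d=D[n];hsv=cv2.cvtColor(d['image'],cv2.COLOR_RGB2HSV)
    m=cv2.inRange(hsv,(20,150,185 if n=='top' else 175),(36,255,255))
    w=np.zeros_like(m);w[c[1]:c[1]+c[3],c[0]:c[0]+c[2]]=255;m&=w
    k,l,s,ce=cv2.connectedComponentsWithStats(m)
    i=[j for j in range(1,k) if s[j,4]>=8]
    print(n,[(s[j].tolist(),ce[j].round(1).tolist()) for j in i])
    bars[n]=[]
    for j in i:
        v,u=np.nonzero(l==j)
        e=np.array([onz(d,a,b,98)[:2] for a,b in zip(u,v)]);ev=np.linalg.eigh(np.cov(e.T))[1][:,1]
        print('  onz98',onz(d,*ce[j],98).round(1),'ang',np.degrees(np.arctan2(ev[1],ev[0])).round(1))
        bars[n].append(ce[j])
# strip lines from top: blade dark
d=D['top'];P=cloud(d)
# strip edges: gray bright plate
g=cv2.cvtColor(d['image'],cv2.COLOR_RGB2HSV)
print(d['image'][226,308],d['image'][216,308],d['image'][236,308])
m=((d['image'].astype(int)[:,:,2]-d['image'].astype(int)[:,:,0])>8)&(d['image'][:,:,2]>130)
w=np.zeros_like(m);w[215:255,295:365]=1;m&=w
cnt=np.argwhere(m)[:,::-1].astype(np.float32)
rc=cv2.minAreaRect(cnt);print('strip',rc)
q=np.array([onz(d,*x,12)[:2] for x in cv2.boxPoints(rc)]);print(q.round(0),q.mean(0).round(1))
for i in range(4):
    e=q[(i+1)%4]-q[i];print(np.linalg.norm(e).round(0),np.degrees(np.arctan2(e[1],e[0])).round(1))
# red stand
img=d['image'].astype(int)
hsv=cv2.cvtColor(d['image'],cv2.COLOR_RGB2HSV)
m=cv2.inRange(hsv,(0,90,40),(16,255,255));w=np.zeros_like(m);w[235:270,128:172]=255;m&=w
y,x=np.nonzero(m)
# only stand: brown (hue>8)
m2=cv2.inRange(hsv,(8,80,40),(18,255,255))&w;y,x=np.nonzero(m2)
rc=cv2.minAreaRect(np.stack([x,y],1).astype(np.float32));print('stand',rc)
q=np.array([onz(d,*x,18)[:2] for x in cv2.boxPoints(rc)]);print(q.round(0),q.mean(0).round(1))
for i in range(4):
    e=q[(i+1)%4]-q[i];print(np.linalg.norm(e).round(0),np.degrees(np.arctan2(e[1],e[0])).round(1))
E
python3 m2.py
```

```text
side []
top [([329, 222, 14, 3, 32], [335.6, 222.9]), ([327, 240, 14, 4, 35], [333.6, 241.5])]
  onz98 [ 551.3 -154.8   98. ] ang 83.5
  onz98 [ 506.  -148.2   98. ] ang 82.0
[73 79 84] [149 148 143] [155 156 160]
strip ((0.0, 0.0), (0.0, 0.0), 0.0)
[[1204.  751.]
 [1204.  751.]
 [1204.  751.]
 [1204.  751.]] [1204.2  751. ]
0.0 0.0
0.0 0.0
0.0 0.0
0.0 0.0
stand ((147.88235473632812, 251.52940368652344), (19.05910873413086, 31.339874267578125), 85.42607879638672)
[[517. 363.]
 [522. 283.]
 [473. 278.]
 [468. 358.]] [494.6 320.8]
80.0 -86.3
49.0 -174.4
80.0 93.6
49.0 6.1
```

```bash
cat >> h.py <<'E'
from scipy.spatial.transform import Rotation as R
def pose():
    s=r.observe();return s['ee_pos'],R.from_rotvec(s['tcp_rot']).as_matrix(),s
def Rt(ang):  # tool x down, tool z at heading ang deg
    z=np.array([np.cos(np.radians(ang)),np.sin(np.radians(ang)),0]);x=np.array([0,0,-1.])
    return np.stack([x,np.cross(z,x),z],1)
def delta(p0,R0,p,Rn):
    w=R.from_matrix(R0.T@Rn).as_rotvec(degrees=True)
    return (R0.T@(np.array(p)-p0)/10).round(2),w.round(2)
E
python3 - <<'E'
from h import *
p,R0,s=pose();print(R0.round(3))
d=load('wrist');E=d['extrinsics'];print('cam in tool',(R0.T@(E[:3,3]-p)).round(1));print((R0.T@E[:3,:3]).round(3))
for a in(-8,172): print(a,delta(p,R0,[528.6,-151.5,260],Rt(a)))
E
```

```text
[[-0.001  0.897  0.441]
 [ 0.001  0.441 -0.897]
 [-1.    -0.    -0.001]]
cam in tool [-91.2  73.8  -0.1]
[[ 0.002  0.268 -0.963]
 [-0.001  0.963  0.268]
 [ 1.     0.001  0.002]]
-8 (array([  3.18,  40.76, -28.05]), array([-5.583e+01, -8.000e-02, -4.000e-02]))
172 (array([  3.18,  40.76, -28.05]), array([ 1.2417e+02, -4.0000e-02,  1.0000e-01]))
```

```bash
cat >> h.py <<'E'
def rows(p,Rn,n,g=0):
    p0,R0,s=pose();w=R.from_matrix(R0.T@Rn).as_rotvec();Rc=R0;ps=p0
    for i in range(n):
        d=(np.array(p)-ps)/(n-i); l=(Rc.T@d/10).round(1); t=np.degrees(w/n).round(1)
        print([g,*l.tolist(),*t.tolist()],end=',\n'); ps=ps+Rc@l*10; Rc=Rc@R.from_rotvec(np.radians(t)).as_matrix()
    print('end',ps.round(1),np.degrees(R.from_matrix(Rc.T@Rn).as_rotvec()).round(1))
E
python3 -c "
from h import *
rows([529,-170,275],Rt(-8),11)"
```

```text
[0, 0.2, 3.6, -2.4, -5.1, -0.0, -0.0],
[0, 0.1, 3.8, -2.1, -5.1, -0.0, -0.0],
[0, 0.2, 4.0, -1.7, -5.1, -0.0, -0.0],
[0, 0.1, 4.1, -1.3, -5.1, -0.0, -0.0],
[0, 0.2, 4.3, -1.0, -5.1, -0.0, -0.0],
[0, 0.1, 4.3, -0.6, -5.1, -0.0, -0.0],
[0, 0.2, 4.4, -0.2, -5.1, -0.0, -0.0],
[0, 0.1, 4.4, 0.2, -5.1, -0.0, -0.0],
[0, 0.2, 4.3, 0.6, -5.1, -0.0, -0.0],
[0, 0.1, 4.2, 0.9, -5.1, -0.0, -0.0],
[0, 0.2, 4.2, 1.3, -5.1, -0.0, -0.0],
end [ 529.1 -169.8  274.8] [ 0.3 -0.1 -0.1]
```

Emit:
step_arm(
  targets=[
    [0,0.2,3.6,-2.4,-5.1,0,0],
    [0,0.1,3.8,-2.1,-5.1,0,0],
    [0,0.2,4.0,-1.7,-5.1,0,0],
    [0,0.1,4.1,-1.3,-5.1,0,0],
    [0,0.2,4.3,-1.0,-5.1,0,0],
    [0,0.1,4.3,-0.6,-5.1,0,0],
    [0,0.2,4.4,-0.2,-5.1,0,0],
    [0,0.1,4.4,0.2,-5.1,0,0],
    [0,0.2,4.3,0.6,-5.1,0,0],
    [0,0.1,4.2,0.9,-5.1,0,0],
    [0,0.2,4.2,1.3,-5.1,0,0],
    [0,0,0,0,0,0,0],
  ],
)

```text
t: 1.65
ee_pos: [530.9, -164.8, 275.2]
tcp_rot: [0.1, 1.568, -0.097]
wrist_force: [0.8, -1.5, 0.3]
finger_gap: 0.996
```

```bash
python3 - <<'E'
from h import *
d=cam('wrist','w1.png');p,R0,s=pose();print(p,R0.round(3))
np.savez('pics/w1.npz',**d)
E
```

```text
[ 529.86100649 -167.72595031  275.08858503] [[-0.     0.13   0.992]
 [ 0.     0.992 -0.13 ]
 [-1.     0.    -0.   ]]
```

View pics/w1.png

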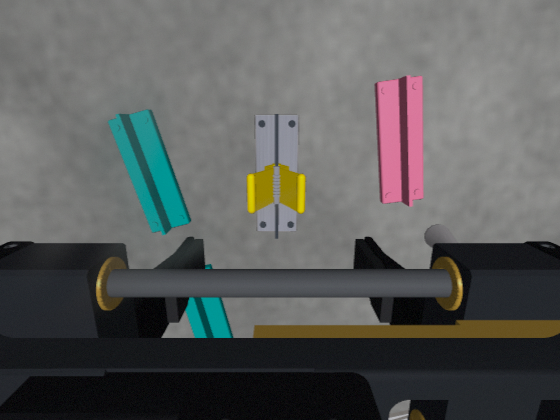

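Emit:
step_arm(
  targets=[
    [0,0,-2.0,0,0,0,0],
    [0,0,-2.0,0,0,0,0],
    [0,0,0,0,0,0,0],
  ],
)

```text
t: 2.08
ee_pos: [522.4, -214.3, 275.0]
tcp_rot: [0.111, 1.569, -0.112]
wrist_force: [-0.4, 0.6, -0.5]
finger_gap: 1.001
```

```bash
python3 - <<'E'
from h import *
d=cam('wrist','w2.png');p,R0,s=pose();print(p,R0.round(3))
np.savez('pics/w2.npz',**d)
E
```

```text
[ 523.03983354 -212.21354942  275.05285068] [[-0.     0.139  0.99 ]
 [ 0.     0.99  -0.139]
 [-1.     0.    -0.   ]]
```

View pics/w2.png

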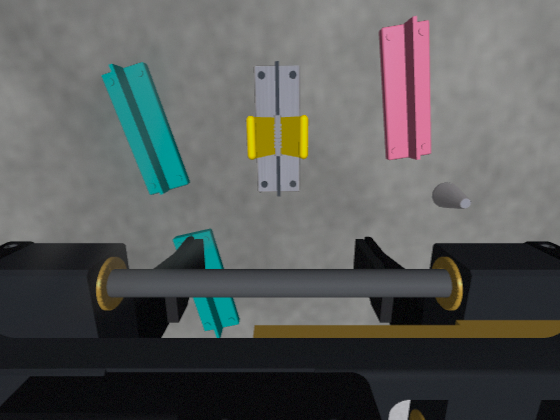

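Both wrist views show the clip on the grey strip, its bars at (251,193)/(301,193) and then (251,137)/(304,137). It is well aligned with the fingers. I'll triangulate it.

```bash
cat > m3.py <<'E'
from h import *
import sys
def tri(a,b):
    (o1,k1),(o2,k2)=a,b
    s=np.linalg.lstsq(np.stack([k1,-k2],1),o2-o1,rcond=None)[0]
    p,q=o1+k1*s[0],o2+k2*s[1];return (p+q)/2,np.linalg.norm(p-q)
B=[]
for n in ('w1','w2'):
    d=dict(np.load('pics/%s.npz'%n));hsv=cv2.cvtColor(d['image'],cv2.COLOR_RGB2HSV)
    m=cv2.inRange(hsv,(22,150,205),(36,255,255));m[240:]=0
    k,l,s,ce=cv2.connectedComponentsWithStats(m);i=sorted([j for j in range(1,k) if s[j,4]>60],key=lambda j:ce[j][0])
    print(n,[s[j].tolist() for j in i],[ce[j].round(1).tolist() for j in i])
    P=cloud(d)
    cs=[]
    for j in i:
        x0,y0,w,h,_=s[j]; c=(x0+(w-1)/2,y0+(h-1)/2)
        q=P[l==j];print('  depth med',np.median(q,0).round(1),'z98 range',np.percentile(q[:,2],98).round(1),'onz',onz(d,*c,96).round(1)); 
        v,u=np.nonzero(l==j);e=np.array([onz(d,a,b,96)[:2] for a,b in zip(u,v)]);ev=np.linalg.eigh(np.cov(e.T))[1][:,1];print('   ang',np.degrees(np.arctan2(ev[1],ev[0]))%180)
        cs.append(ray(d,*c))
    B.append(cs)
L=[tri(B[0][k],B[1][k]) for k in(0,1)]
print(L);m=(L[0][0]+L[1][0])/2;dv=L[1][0]-L[0][0];print('mid',m.round(1),'sep',dv.round(1),np.linalg.norm(dv),'ang',np.degrees(np.arctan2(dv[1],dv[0])))
E
python3 m3.py
```

```text
w1 [[248, 175, 6, 37, 171], [299, 175, 5, 37, 177]] [[250.6, 192.4], [301.0, 192.8]]
  depth med [ 507.  -148.6   96.6] z98 range 97.9 onz [ 506.8 -149.    96. ]
   ang 83.26974131706906
  depth med [ 552.5 -154.5   96.5] z98 range 97.9 onz [ 552.7 -154.8   96. ]
   ang 83.1113815046636
w2 [[248, 117, 7, 41, 209], [301, 116, 6, 41, 203]] [[250.7, 136.5], [304.0, 136.2]]
  depth med [ 507.  -148.5   96.6] z98 range 98.3 onz [ 507.2 -149.4   96. ]
   ang 82.33692459308622
  depth med [ 552.8 -155.2   96.5] z98 range 98.0 onz [ 552.5 -155.    96. ]
   ang 82.69748621726414
[(array([ 506.78690773, -149.40306359,   94.06392332]), np.float64(0.4184697671762262)), (array([ 552.65331465, -155.12689184,   94.57542642]), np.float64(0.13216712026179067))]
mid [ 529.7 -152.3   94.3] sep [45.9 -5.7  0.5] 46.22500545731668 ang -7.113365028112616
```

Bars are 46.2 mm apart centre to centre (expected 46), at z 94 (expected 94), heading about -7.3°. The clip is at (529.7, -152.3). I'll go above it, then descend.

```bash
python3 -c "
from h import *
print(pose()[0]);rows([529.7,-152.2,200],Rt(-7.3),4)"
```

```text
[ 523.03983354 -212.21354942  275.05285068]
[0, 1.9, 1.5, -0.0, -0.2, -0.0, -0.0],
[0, 1.9, 1.5, -0.1, -0.2, -0.0, -0.0],
[0, 1.9, 1.5, -0.0, -0.2, -0.0, -0.0],
[0, 1.8, 1.5, -0.0, -0.2, -0.0, -0.0],
end [ 530.1 -152.6  200.1] [ 0.1 -0.  -0. ]
```

Emit:
step_arm(
  targets=[
    [0,1.9,1.5,0,-0.2,0,0],
    [0,1.9,1.5,-0.1,-0.2,0,0],
    [0,1.9,1.5,0,-0.2,0,0],
    [0,1.8,1.5,0,-0.2,0,0],
    [0,0,0,0,0,0,0],
    [0,0,0,0,0,0,0],
  ],
)

```text
t: 2.88
ee_pos: [531.0, -150.6, 200.6]
tcp_rot: [0.095, 1.568, -0.096]
wrist_force: [0.9, -0.5, 0.4]
finger_gap: 1.001
```

```bash
python3 -c "
from h import *
print(pose()[0]);rows([529.7,-152.2,148],Rt(-7.3),4)"
```

```text
[ 530.96162073 -150.60772972  200.61602824]
[0, 1.3, -0.0, -0.0, 0.1, 0.0, 0.0],
[0, 1.3, -0.1, -0.0, 0.1, 0.0, 0.0],
[0, 1.3, -0.0, -0.1, 0.1, 0.0, 0.0],
[0, 1.4, -0.1, -0.0, 0.1, 0.0, 0.0],
end [ 529.8 -152.5  147.6] [-0.  0.  0.]
```

Emit:
step_arm(
  targets=[
    [0,1.3,0,0,0,0,0],
    [0,1.3,-0.1,-0.1,0.2,0,0],
    [0,1.3,0,0,0,0,0],
    [0,1.3,-0.1,0,0,0,0],
    [0,0,0,0,0,0,0],
    [0,0,0,0,0,0,0],
    [0,0,0,0,0,0,0],
  ],
)

```text
t: 3.75
ee_pos: [529.8, -152.1, 148.8]
tcp_rot: [0.097, 1.567, -0.098]
wrist_force: [-0.1, 0.8, -0.4]
finger_gap: 1.002
```

```bash
python3 - <<'E'
from h import *
d=cam('wrist','w3.png');p,R0,s=pose();print(p,R0.round(3),s['wrist_force'])
np.savez('pics/w3.npz',**d);cam('side','s3.png')
E
```

```text
[ 529.8007858  -152.09540993  148.84296608] [[ 0.001  0.124  0.992]
 [-0.001  0.992 -0.124]
 [-1.    -0.     0.001]] [-0.56844776 -0.06152785  1.08859539]
```

View pics/w3.png

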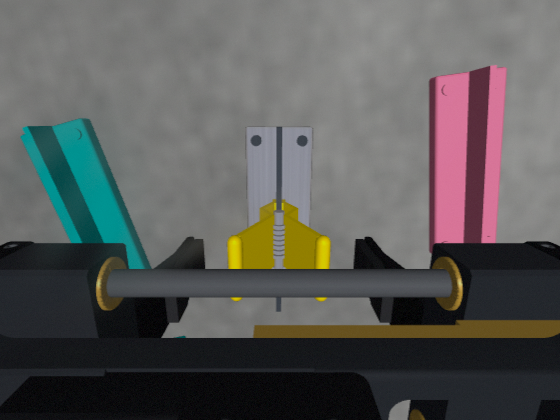

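The bars at (235,268) and (322,268) lie centred between the pads (204 and 356). Squeezing with 25 N.

Emit:
step_arm(
  targets=[
    [60,0,0,0,0,0,0],
    [90,0,0,0,0,0,0],
    [115,0,0,0,0,0,0],
    [140,0,0,0,0,0,0],
    [165,0,0,0,0,0,0],
    [190,0,0,0,0,0,0],
    [230,0,0,0,0,0,0],
    [255,0,0,0,0,0,0],
    [255,0,0,0,0,0,0],
    [255,0,0,0,0,0,0],
  ],
  squeeze=25,
)

```text
t: 5.1
ee_pos: [532.4, -152.5, 151.7]
tcp_rot: [0.096, 1.561, -0.099]
wrist_force: [1.4, -0.2, 11.1]
finger_gap: 0.223
```

```bash
python3 - <<'E'
from h import *
d=cam('wrist','w4.png');p,R0,s=pose();print(p,s['wrist_force'],s['finger_gap']*87)
np.savez('pics/w4.npz',**d);cam('side','s4.png')
im=cv2.imread('pics/s4.png')[230:330,200:320];cv2.imwrite('pics/s4c.png',cv2.resize(im,None,fx=5,fy=5,interpolation=2))
E
```

```text
[ 532.36791651 -152.51937229  151.64839662] [ 0.99632915  0.67330532 11.88523705] 19.465894962351296
```

View pics/w4.png

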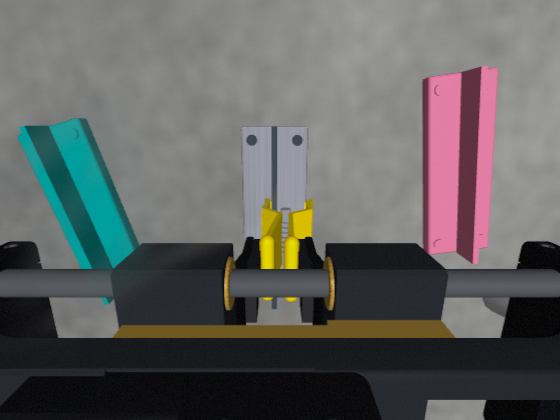

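View pics/s4c.png

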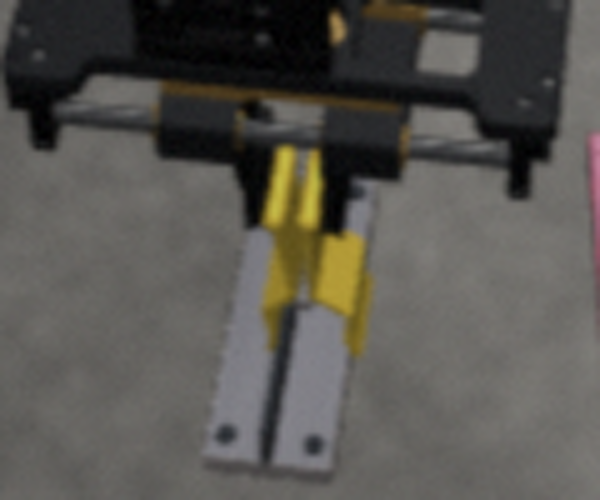

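The clip is squeezed fully open (gap about 19–20 mm, bars at (267,268) and (292,268)). It looks tilted about 5° about its pin: the spring is at u≈285 against 279 mid-grip, and the jaws are offset to the right. The left jaw still clears the blade. I'll lift straight up and measure the tilt.

Emit:
step_arm(
  targets=[
    [255,-0.5,0,0,0,0,0],
    [255,-1.0,0,0,0,0,0],
    [255,-1.5,0,0,0,0,0],
    [255,-2.0,0,0,0,0,0],
    [255,-2.5,0,0,0,0,0],
    [255,-2.5,0,0,0,0,0],
    [255,0,0,0,0,0,0],
    [255,0,0,0,0,0,0],
    [255,0,0,0,0,0,0],
  ],
)

```text
t: 6.32
ee_pos: [528.7, -151.9, 247.0]
tcp_rot: [0.098, 1.571, -0.097]
wrist_force: [0.2, -0.5, -0.6]
finger_gap: 0.225
```

```bash
python3 - <<'E'
from h import *
d=cam('wrist','w5.png');p,R0,s=pose();print(p,R0.round(3),s['wrist_force'],s['finger_gap']*87)
np.savez('pics/w5.npz',**d);d=cam('side','s5.png');np.savez('pics/s5.npz',**d)
u,v=map(int,proj(d,p-[0,0,51]));print(u,v)
im=cv2.imread('pics/s5.png')[v-40:v+80,u-60:u+60];cv2.imwrite('pics/s5c.png',cv2.resize(im,None,fx=5,fy=5,interpolation=2))
E
```

```text
[ 528.81320114 -151.91619448  247.10117324] [[-0.002  0.124  0.992]
 [ 0.001  0.992 -0.124]
 [-1.     0.    -0.002]] [ 0.24328621  0.8370634  -0.63071044] 19.545885113454585
256 232
```

View pics/w5.png

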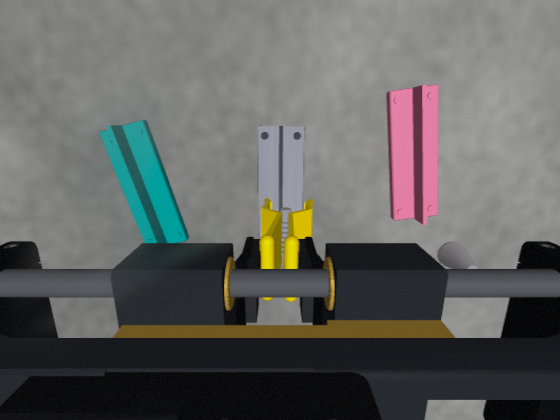

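View pics/s5c.png

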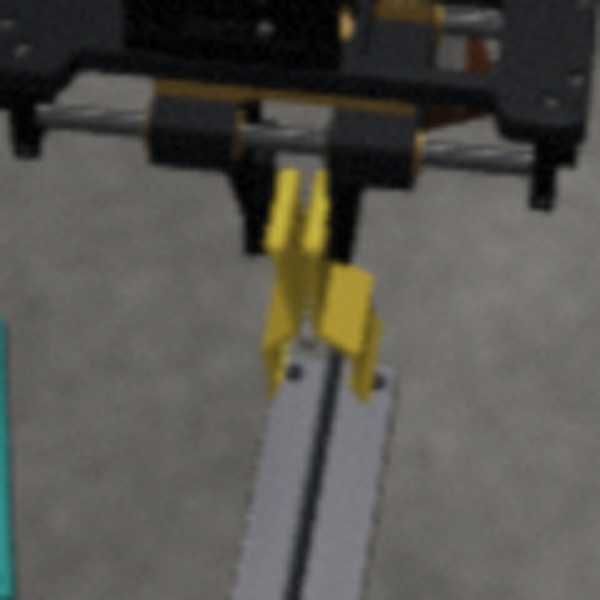

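The clip is off the strip and held open (jaws at v≈300–390 in the crop) but tilted in the grip. Measuring it in tool coordinates.

```bash
cat > m5.py <<'E'
from h import *
import sys
w=sys.argv[1]
d=dict(np.load('pics/%s.npz'%w));P=cloud(d)
E=d['extrinsics']
# camera->tool fixed from start
T=np.array([[.002,.268,-.963],[-.001,.963,.268],[1,.001,.002]]);o=np.array([-91.2,73.8,-.1])
cam_=(P-E[:3,3])@E[:3,:3];Q=cam_@T.T+o
hsv=cv2.cvtColor(d['image'],cv2.COLOR_RGB2HSV)
m=cv2.inRange(hsv,(20,120,60),(38,255,255))>0
m[:190]=0;m[325:]=0;m[:,:240]=0;m[:,320:]=0
for v in range(196,312,8):
    us=np.nonzero(m[v])[0]
    print(v,[(int(u),*Q[v,u].round(0).astype(int).tolist()) for u in us[::4]])
print('spring')
for v in (215,225,235): print(v,[(u,*Q[v,u].round(0).astype(int).tolist()) for u in range(276,296,2)])
x=d['image'][185:325,225:335];cv2.imwrite('pics/%sz.png'%w,cv2.resize(x,None,fx=4,fy=4,interpolation=2)[:,:,::-1])
E
python3 m5.py w5
```

```text
196 []
204 [(264, 122, 17, -11), (268, 126, 16, -9), (304, 128, 15, 18), (308, 122, 17, 21), (312, 137, 13, 25)]
212 [(261, 112, 14, -13), (265, 110, 15, -10), (269, 106, 16, -7), (273, 103, 17, -4), (277, 101, 17, -2), (290, 102, 17, 7), (294, 101, 17, 10), (298, 102, 17, 12), (302, 104, 16, 15), (306, 106, 16, 18), (310, 110, 15, 21)]
220 [(262, 111, 8, -12), (266, 108, 9, -9), (270, 105, 10, -7), (274, 85, 17, -3), (278, 86, 17, -1), (288, 84, 17, 5), (292, 84, 17, 8), (296, 101, 12, 11), (300, 103, 11, 14), (304, 105, 10, 17), (308, 109, 9, 20)]
228 [(262, 111, 2, -12), (266, 110, 3, -10), (270, 71, 17, -5), (274, 72, 16, -3), (278, 86, 11, -1), (288, 70, 17, 5), (292, 70, 17, 7), (296, 102, 5, 11), (300, 103, 5, 14), (304, 106, 4, 17), (308, 108, 3, 20)]
236 [(262, 57, 17, -9), (266, 54, 18, -7), (270, 57, 17, -5), (274, 71, 12, -3), (278, 87, 6, -1), (288, 56, 17, 4), (292, 55, 18, 6), (296, 101, 0, 11), (300, 104, -1, 14), (304, 107, -2, 17), (308, 110, -3, 20)]
244 [(259, 55, 13, -11), (263, 53, 14, -9), (267, 53, 14, -6), (271, 54, 14, -4), (275, 75, 5, -3), (279, 90, -1, 0)
[... 550 characters left out ...]
52, 1, 4), (292, 52, 1, 6), (296, 54, 0, 9)]
276 []
284 []
292 []
300 [(265, 54, -19, -8), (287, 52, -18, 4), (291, 52, -17, 6)]
308 []
spring
215 [(276, 93, 17, -2), (278, 95, 17, -1), (280, 95, 17, 0), (282, 100, 15, 2), (284, 100, 15, 3), (286, 100, 15, 4), (288, 95, 17, 5), (290, 95, 17, 7), (292, 95, 17, 8), (294, 99, 16, 9)]
225 [(276, 77, 16, -2), (278, 86, 13, -1), (280, 94, 10, 0), (282, 98, 9, 2), (284, 96, 10, 3), (286, 98, 9, 4), (288, 75, 17, 5), (290, 76, 17, 6), (292, 75, 17, 7), (294, 101, 8, 10)]
235 [(276, 79, 9, -2), (278, 86, 7, -1), (280, 94, 4, 0), (282, 99, 2, 2), (284, 98, 2, 3), (286, 98, 2, 4), (288, 58, 17, 4), (290, 58, 17, 5), (292, 60, 17, 7), (294, 100, 1, 10)]
```

View pics/w5z.png

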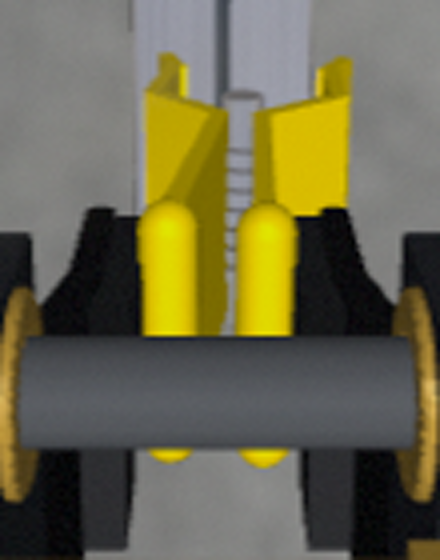

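```bash
cat >> h.py <<'E'
def Rc(ang,tilt=4.7):
    return Rt(ang)@R.from_euler('y',tilt,degrees=True).as_matrix()
E
python3 -c "
from h import *
rows([500,185,310],Rc(4),9,255)"
```

```text
[255, -0.7, 3.7, -0.8, -1.2, 0.5, -0.1],
[255, -0.7, 3.7, -0.7, -1.2, 0.5, -0.1],
[255, -0.7, 3.7, -0.6, -1.2, 0.5, -0.1],
[255, -0.7, 3.7, -0.6, -1.2, 0.5, -0.1],
[255, -0.7, 3.7, -0.5, -1.2, 0.5, -0.1],
[255, -0.7, 3.7, -0.4, -1.2, 0.5, -0.1],
[255, -0.7, 3.8, -0.4, -1.2, 0.5, -0.1],
[255, -0.7, 3.7, -0.3, -1.2, 0.5, -0.1],
[255, -0.7, 3.8, -0.2, -1.2, 0.5, -0.1],
end [499.8 185.2 310. ] [-0.3  0.   0.4]
```

Emit:
step_arm(
  targets=[
    [255,-2.0,1.5,0,0,0,0],
    [255,-1.3,3.7,-0.8,-1.2,0.5,-0.1],
    [255,-0.7,3.7,-0.7,-1.2,0.5,-0.1],
    [255,-0.7,3.7,-0.6,-1.2,0.5,-0.1],
    [255,-0.5,3.7,-0.6,-1.2,0.5,-0.1],
    [255,-0.5,3.7,-0.5,-1.2,0.5,-0.1],
    [255,-0.2,3.7,-0.4,-1.2,0.5,-0.1],
    [255,-0.2,3.7,-0.4,-1.2,0.5,-0.1],
    [255,-0.2,3.7,-0.3,-1.2,0.5,-0.1],
    [255,0,2.6,-0.2,-1.2,0.5,0],
    [255,0,0,0,0,0,0],
    [255,0,0,0,0,0,0],
  ],
)

```text
t: 7.92
ee_pos: [501.4, 185.7, 310.4]
tcp_rot: [-0.058, 1.65, 0.042]
wrist_force: [0.5, -0.8, 0.1]
finger_gap: 0.222
```

```bash
python3 - <<'E'
from h import *
d=cam('wrist','w6.png');p,R0,s=pose();print(p,R0.round(3),s['wrist_force'],s['finger_gap']*87)
np.savez('pics/w6.npz',**d)
E
```

```text
[501.5416127  185.3240464  310.47398119] [[-0.079 -0.062  0.995]
 [-0.013  0.998  0.061]
 [-0.997 -0.008 -0.08 ]] [ 0.0104666  -0.21811217 -1.3879145 ] 19.287676749000493
```

View pics/w6.png

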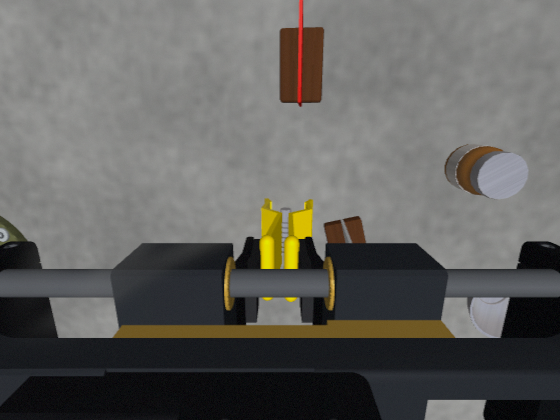

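Emit:
step_arm(
  targets=[
    [255,0,-2.5,0,0,0,0],
    [255,0,-2.5,0,0,0,0],
    [255,0,0,0,0,0,0],
    [255,0,0,0,0,0,0],
  ],
)

```text
t: 8.48
ee_pos: [504.4, 136.9, 311.2]
tcp_rot: [-0.057, 1.649, 0.043]
wrist_force: [-0.3, 0.6, -1.0]
finger_gap: 0.227
```

```bash
python3 - <<'E'
from h import *
d=cam('wrist','w7.png');p,R0,s=pose();print(p,R0.round(3),s['wrist_force'],s['finger_gap']*87)
np.savez('pics/w7.npz',**d)
E
```

```text
[504.24547056 137.49542839 311.26531309] [[-0.079 -0.065  0.995]
 [-0.011  0.998  0.064]
 [-0.997 -0.006 -0.079]] [ 0.18600279  0.05059348 -0.62365137] 19.292897613493633
```

View pics/w7.png

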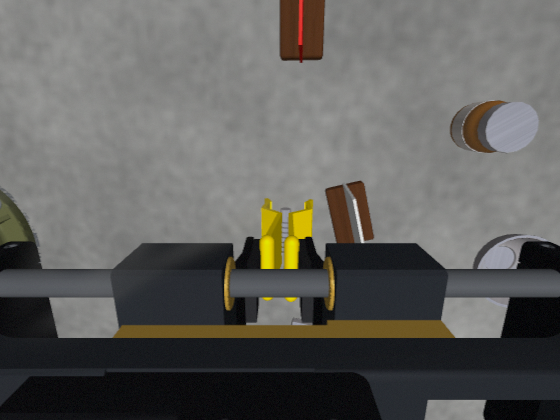

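Wrist pictures: red card top edge at u≈300, its near end at (301,103) and then (301,60). The far end is cut off. The clip holds the same pose in the grip. I'll move forward for two full views.

Emit:
step_arm(
  targets=[
    [255,0,3.0,0,0,0,0],
    [255,0,3.0,0,0,0,0],
    [255,0,3.0,0,0,0,0],
    [255,0,0.5,0,0,0,0],
    [255,0,0,0,0,0,0],
    [255,0,0,0,0,0,0],
  ],
)

```text
t: 9.28
ee_pos: [498.7, 230.4, 310.5]
tcp_rot: [-0.057, 1.65, 0.042]
wrist_force: [0.9, -1.0, -0.7]
finger_gap: 0.223
```

```bash
python3 - <<'E'
from h import *
d=cam('wrist','w8.png');p,R0,s=pose();print(p,R0.round(3),s['wrist_force'],s['finger_gap']*87)
np.savez('pics/w8.npz',**d)
E
```

```text
[498.73455889 230.41037875 310.49241836] [[-0.079 -0.062  0.995]
 [-0.012  0.998  0.062]
 [-0.997 -0.007 -0.079]] [-0.06244507  0.6911648  -0.45558777] 19.53638718493399
```

View pics/w8.png

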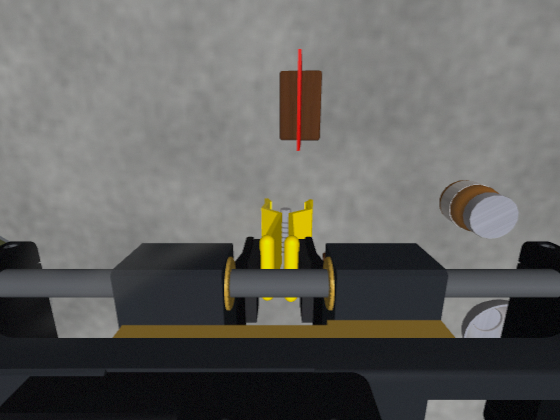

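Emit:
step_arm(
  targets=[
    [255,0,2.0,0,0,0,0],
    [255,0,1.0,0,0,0,0],
    [255,0,0,0,0,0,0],
    [255,0,0,0,0,0,0],
  ],
)

```text
t: 9.82
ee_pos: [496.6, 260.9, 310.3]
tcp_rot: [-0.058, 1.649, 0.042]
wrist_force: [0.3, -0.1, -0.4]
finger_gap: 0.225
```

```bash
python3 - <<'E'
from h import *
d=cam('wrist','w9.png');p,R0,s=pose();print(p,R0.round(3),s['wrist_force'],s['finger_gap']*87)
np.savez('pics/w9.npz',**d)
E
```

```text
[496.64935078 260.86417864 310.29263443] [[-0.079 -0.063  0.995]
 [-0.012  0.998  0.063]
 [-0.997 -0.007 -0.079]] [-0.24023236  1.26339425 -0.74037213] 19.69352364421357
```

View pics/w9.png

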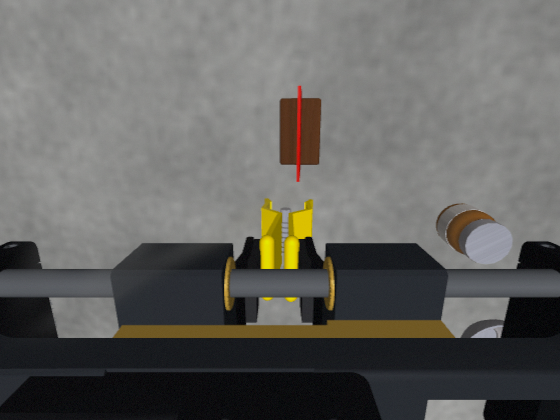

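Card fully seen: ends (299,49)–(298,150) in the first picture and (299,86)–(298,181) in the second. Triangulating.

```bash
cat > m4.py <<'E'
from h import *
from m3 import tri
B=[]
for n in ('w8','w9'):
    d=dict(np.load('pics/%s.npz'%n));hsv=cv2.cvtColor(d['image'],cv2.COLOR_RGB2HSV);P=cloud(d)
    m=cv2.inRange(hsv,(0,190,110),(6,255,255))|cv2.inRange(hsv,(174,190,110),(180,255,255));m[195:]=0;m[:,:270]=0;m[:,330:]=0
    v,u=np.nonzero(m);a,b=np.polyfit(v,u,1)
    v0,v1=v.min()-.5,v.max()+.5
    e=[(a*x+b,x) for x in(v0,v1)];print(n,np.round(e,1))
    q=[onz(d,*x,102) for x in e];dv=q[0]-q[1]
    print('  onz102 ends',q[0].round(1),q[1].round(1),'mid',((q[0]+q[1])/2).round(1),np.linalg.norm(dv).round(1),np.degrees(np.arctan2(dv[1],dv[0])).round(1))
    B.append([ray(d,*x) for x in e])
    z=P[m>0][:,2];print('  depth z',np.percentile(z,[10,50,90]).round(1), np.median(P[(m>0)&(np.abs(P[:,:,2]-102)<6)],0))
    s=cv2.inRange(hsv,(7,90,30),(20,255,200));s[195:]=0;s[:,:260]=0;s[:,340:]=0
    y,x=np.nonzero(s);rc=cv2.minAreaRect(np.stack([x,y],1).astype(np.float32));q=np.array([onz(d,*t,18)[:2] for t in cv2.boxPoints(rc)])
    print('  stand',q.mean(0).round(1),[(np.linalg.norm(q[i]-q[i-1]).round(0),(np.degrees(np.arctan2(*(q[i]-q[i-1])[::-1]))%180).round(1)) for i in range(4)])
L=[tri(B[0][k],B[1][k]) for k in(0,1)];print(L, (L[0][0]+L[1][0])/2)
E
sed -i 's/^B=\[\]/if __name__!="__main__": raise SystemExit\nB=[]/' m3.py; sed -i 's/^from m3 import tri//' m4.py; sed -n '/def tri/,/return/p' m3.py > t; sed -i '1r t' m4.py; python3 m4.py
```

```text
w8 [[299.6  48.5]
 [298.  150.5]]
  onz102 ends [492.5 366.8 102. ] [498.  277.2 102. ] mid [495.2 322.  102. ] 89.7 93.6
  depth z [ 37.8 100.7 101.7] [494.6451609  325.2458214  100.91431361]
  stand [495.8 322. ] [(np.float64(78.0), np.float64(93.6)), (np.float64(48.0), np.float64(2.8)), (np.float64(77.0), np.float64(95.7)), (np.float64(50.0), np.float64(3.7))]
w9 [[299.2  85.5]
 [297.6 181.5]]
  onz102 ends [492.4 366.5 102. ] [498.  277.2 102. ] mid [495.2 321.9 102. ] 89.5 93.6
  depth z [ 27.7 100.6 101.7] [494.48202554 325.11063259 100.96944993]
  stand [495.5 322.4] [(np.float64(79.0), np.float64(93.6)), (np.float64(47.0), np.float64(3.2)), (np.float64(78.0), np.float64(95.7)), (np.float64(50.0), np.float64(4.2))]
[(array([492.48394805, 366.31907392, 104.14021196]), np.float64(0.07367536173521526)), (array([498.01046732, 277.22411839, 102.14075927]), np.float64(0.04110788097382448))] [495.24720768 321.77159615 103.14048561]
```

Red edge middle: (495.2, 322.0), z about 102–103, heading 93.6°, length 89.6 mm (expected 90). The stand centre agrees at (495.6, 322.2). Next I refine the clip's tilt in the grip with plane fits.

```bash
cat > m6.py <<'E'
from h import *
import sys
T=np.array([[.002,.268,-.963],[-.001,.963,.268],[1,.001,.002]]);o=np.array([-91.2,73.8,-.1])
def fit(q):
    for _ in range(3):
        c=np.median(q,0);n=np.linalg.svd(q-q.mean(0),full_matrices=False)[2][2];e=(q-q.mean(0))@n;q=q[np.abs(e)<2*e.std()+.3]
    n=n*np.sign(-n[0]);return q.mean(0),n,len(q)
for w in sys.argv[1:]:
    d=dict(np.load('pics/%s.npz'%w));E=d['extrinsics']
    Q=((cloud(d)-E[:3,3])@E[:3,:3])@T.T+o
    hsv=cv2.cvtColor(d['image'],cv2.COLOR_RGB2HSV);m=cv2.inRange(hsv,(20,120,60),(38,255,255))>0
    def reg(u0,u1,v0,v1):
        k=np.zeros_like(m);k[v0:v1,u0:u1]=1;return Q[k&m]
    a=fit(reg(263,270,211,230));b=fit(reg(297,309,214,233))
    ang=lambda n:np.degrees(np.arctan2(n[2],-n[0]))
    print(w,'jawL',a[0].round(1),ang(a[1]).round(1),a[2],'jawR',b[0].round(1),ang(b[1]).round(1),b[2],'tilt',(ang(a[1])+ang(b[1]))/2)
    L=reg(258,277,240,266);Rr=reg(284,300,240,266)
    L=L[L[:,0]<58];Rr=Rr[Rr[:,0]<58]
    for q in(L,Rr): print('  bar top x',np.percentile(q[:,0],15).round(2),'z mid',((np.percentile(q[:,2],1)+np.percentile(q[:,2],99))/2).round(2),np.percentile(q[:,2],[1,99]).round(1))
    sp=np.zeros_like(m);sp[214:234,282:287]=1;q=Q[sp];print('  pin',np.median(q,0).round(2))
E
python3 m6.py w5 w6 w8 w9; python3 - <<'E'
from h import *
# shoulder silhouette rows in w9
d=dict(np.load('pics/w9.npz'))
x=d['image'][185:245,245:330];cv2.imwrite('pics/w9z.png',cv2.resize(x,None,fx=8,fy=8,interpolation=2)[:,:,::-1])
E
```

```text
w5 jawL [107.1   9.6  -9.4] -82.9 133 jawR [105.    8.1  15.6] 39.7 227 tilt -21.614702414119215
  bar top x 52.56 z mid -7.14 [-10.8  -3.5]
  bar top x 51.29 z mid 5.88 [2.2 9.5]
  pin [99.26 10.15  2.89]
w6 jawL [107.3   9.6  -9.4] -83.0 133 jawR [104.9   8.2  15.6] 40.2 228 tilt -21.40719428507443
  bar top x 52.48 z mid -7.14 [-10.8  -3.5]
  bar top x 51.32 z mid 5.84 [2.2 9.5]
  pin [99.25 10.27  2.89]
w8 jawL [107.2   9.6  -9.4] -83.0 133 jawR [105.    8.1  15.6] 39.3 227 tilt -21.839056960401553
  bar top x 52.5 z mid -7.13 [-10.8  -3.5]
  bar top x 51.28 z mid 5.85 [2.2 9.5]
  pin [99.61 10.32  2.89]
w9 jawL [107.3   9.6  -9.4] -83.0 133 jawR [105.    8.2  15.7] 40.1 225 tilt -21.414727366090887
  bar top x 52.43 z mid -7.13 [-10.8  -3.5]
  bar top x 51.4 z mid 5.85 [2.2 9.5]
  pin [99.31 10.13  2.89]
```

View pics/w9z.png

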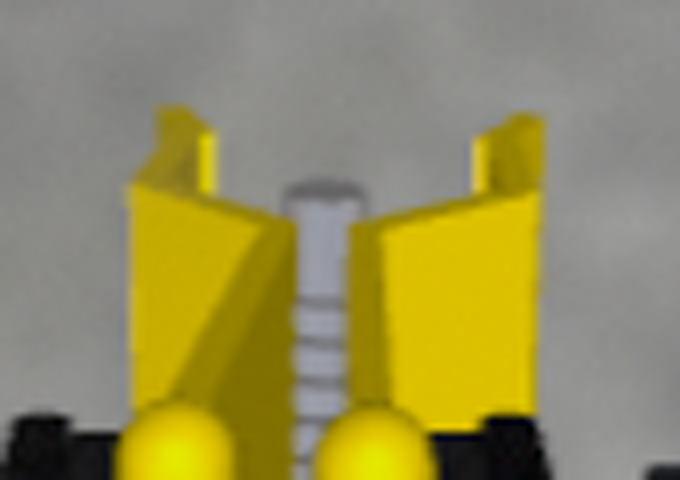

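Bar height difference gives 5.1°, pin offset 4.8°, jaw shoulders 5.0°, so I use 5.0° (the plane fit on the left jaw mixed two faces and is discarded). Now above the card.

```bash
cat >> h.py <<'E'
MT=np.array([143.1,-0.3,7.0])
def goal(zm,ang=3.6,tilt=5.0,M=(495.2,322.0)):
    Rn=Rc(ang,tilt);return np.array([*M,zm])-Rn@MT,Rn
E
python3 -c "
from h import *
p,Rn=goal(135);print(p);rows(p,Rn,5,255)"
```

```text
[500.66893647 322.64466947 278.1655515 ]
[255, 0.6, 1.2, 0.2, -0.0, 0.1, 0.1],
[255, 0.6, 1.2, 0.2, -0.0, 0.1, 0.1],
[255, 0.6, 1.3, 0.2, -0.0, 0.1, 0.1],
[255, 0.7, 1.2, 0.2, -0.0, 0.1, 0.1],
[255, 0.6, 1.3, 0.3, -0.0, 0.1, 0.1],
end [501.1 323.2 278.3] [-0.  -0.1 -0.1]
```

Emit:
step_arm(
  targets=[
    [255,0.6,1.2,0.2,0,0.1,0.1],
    [255,0.6,1.2,0.2,0,0.1,0.1],
    [255,0.6,1.3,0.2,0,0.1,0.1],
    [255,0.7,1.2,0.2,0,0.1,0.1],
    [255,0.6,1.3,0.3,0,0.1,0.1],
    [255,0,0,0,0,0,0],
    [255,0,0,0,0,0,0],
    [255,0,0,0,0,0,0],
  ],
)

```text
t: 10.88
ee_pos: [501.1, 323.5, 278.7]
tcp_rot: [-0.051, 1.658, 0.049]
wrist_force: [0.6, -0.6, -0.7]
finger_gap: 0.218
```

```bash
python3 - <<'E'
from h import *
d=cam('side','s10.png');np.savez('pics/s10.npz',**d)
p,Rn=goal(135);p0,R0,s=pose();print(p0,R0.round(3),s['wrist_force'],s['finger_gap'],'mouth',p0+R0@MT)
for nm in [(495.2,322,102),(492.5,366.5,102),(498,277.2,102)]: print(proj(d,nm))
d=cam('wrist','w10.png');np.savez('pics/w10.npz',**d)
u,v=248,100
im=cv2.imread('pics/s10.png')[40:160,190:310];cv2.imwrite('pics/s10c.png',cv2.resize(im,None,fx=5,fy=5,interpolation=2))
E
python3 m6.py w10
```

```text
[501.04152843 323.57181735 278.70389314] [[-0.087 -0.063  0.994]
 [-0.004  0.998  0.063]
 [-0.996  0.002 -0.088]] [ 0.45147644 -0.22136372 -0.04369398] 0.22400377009229117 mouth [495.50521919 323.19485616 135.53997597]
(np.float64(248.28925957266858), np.float64(110.63808076975297))
(np.float64(247.84194201224022), np.float64(100.00350287330905))
(np.float64(248.79526497956374), np.float64(121.86315907066378))
w10 jawL [107.2   9.6  -9.4] -83.1 133 jawR [105.    8.2  15.6] 39.5 225 tilt -21.812646776334955
  bar top x 52.63 z mid -7.13 [-10.8  -3.5]
  bar top x 51.4 z mid 5.86 [2.2 9.5]
  pin [99.26 10.26  2.89]
```

View pics/s10c.png

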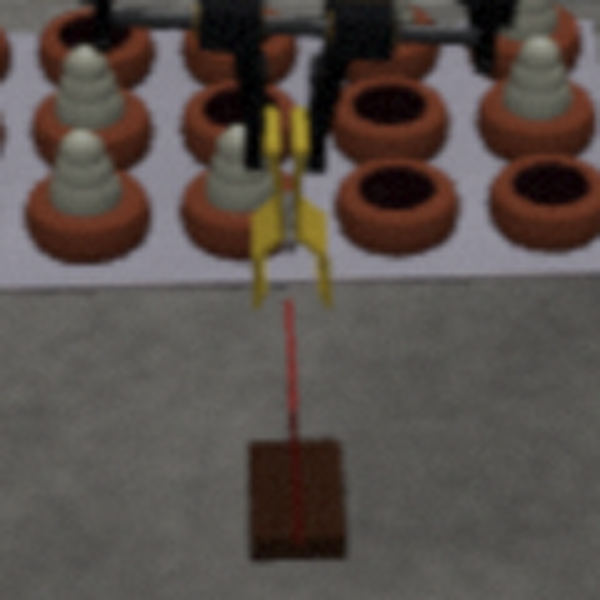

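View pics/w10.png

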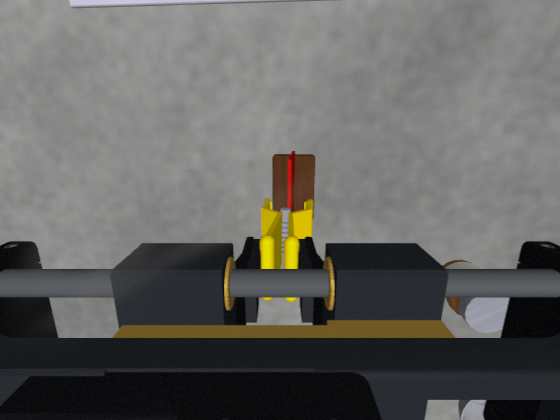

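Side crop: clip upright above the card (tips at crop x 258/329, card at 289). Wrist: card at u≈292, between the jaws (265 and 310). I'll check the projection and descend.

```bash
python3 -c "
from h import *
d=dict(np.load('pics/s10.npz'));p0,R0,s=pose()
m=p0+R0@MT
for h in (0,4,87): print(h,[round(float(x),1) for x in proj(d,m+[0,0,h])], [round((float(x)-y)*5) for x,y in zip(proj(d,m+[0,0,h]),(190,40))])
p,Rn=goal(82);print(p);rows(p,Rn,8,255)"
```

```text
0 [248.0, 99.0] [290, 295]
4 [247.9, 97.6] [290, 288]
87 [246.8, 67.2] [284, 136]
[500.66893647 322.64466947 225.1655515 ]
[255, 0.7, -0.0, 0.1, 0.0, -0.0, -0.0],
[255, 0.7, -0.0, 0.0, 0.0, -0.0, -0.0],
[255, 0.7, -0.0, 0.1, 0.0, -0.0, -0.0],
[255, 0.6, -0.0, 0.0, 0.0, -0.0, -0.0],
[255, 0.7, -0.0, 0.1, 0.0, -0.0, -0.0],
[255, 0.6, -0.0, 0.0, 0.0, -0.0, -0.0],
[255, 0.7, -0.1, 0.1, 0.0, -0.0, -0.0],
[255, 0.6, -0.0, 0.0, 0.0, -0.0, -0.0],
end [500.4 322.7 225.5] [ 0.  -0.  -0.1]
```

Emit:
step_arm(
  targets=[
    [255,0.5,-0.1,0.1,0,0,0],
    [255,0.7,0,0,0,0,0],
    [255,0.7,0,0.1,0,0,0],
    [255,0.7,0,0,0,0,0],
    [255,0.7,0,0.1,0,0,0],
    [255,0.7,0,0,0,0,0],
    [255,0.7,0,0.1,0,0,0],
    [255,0.6,0,0,0,0,0],
    [255,0,0,0,0,0,0],
    [255,0,0,0,0,0,0],
    [255,0,0,0,0,0,0],
  ],
)

```text
t: 12.35
ee_pos: [500.3, 323.2, 225.6]
tcp_rot: [-0.051, 1.658, 0.05]
wrist_force: [-0.0, -0.5, -1.4]
finger_gap: 0.223
```

```bash
python3 - <<'E'
from h import *
d=cam('side','s11.png');np.savez('pics/s11.npz',**d)
p,Rn=goal(82);p0,R0,s=pose();print(p0,R0.round(3),s['wrist_force'],s['finger_gap'],s['t'],'mouth',p0+R0@MT)
d=cam('wrist','w11.png');np.savez('pics/w11.npz',**d)
im=cv2.imread('pics/s11.png')[50:170,190:310];cv2.imwrite('pics/s11c.png',cv2.resize(im,None,fx=5,fy=5,interpolation=2))
d=cam('top','t11.png');im=cv2.imread('pics/t11.png')[210:290,90:200];cv2.imwrite('pics/t11c.png',cv2.resize(im,None,fx=5,fy=5,interpolation=2))
E
python3 m6.py w11
```

```text
[500.24540605 323.17628455 225.52411924] [[-0.088 -0.064  0.994]
 [-0.003  0.998  0.064]
 [-0.996  0.002 -0.088]] [-0.19817106 -0.09142777 -0.48976879] 0.22460842766349856 12.4 mouth [494.68034356 322.8503126   82.3611917 ]
w11 jawL [105.7  10.1  -9.3] -87.2 133 jawR [105.    8.1  15.6] 38.7 223 tilt -24.22292550937831
  bar top x 52.56 z mid -7.13 [-10.8  -3.5]
  bar top x 51.33 z mid 5.86 [2.2 9.5]
  pin [99.39 10.1   2.89]
```

View pics/s11c.png

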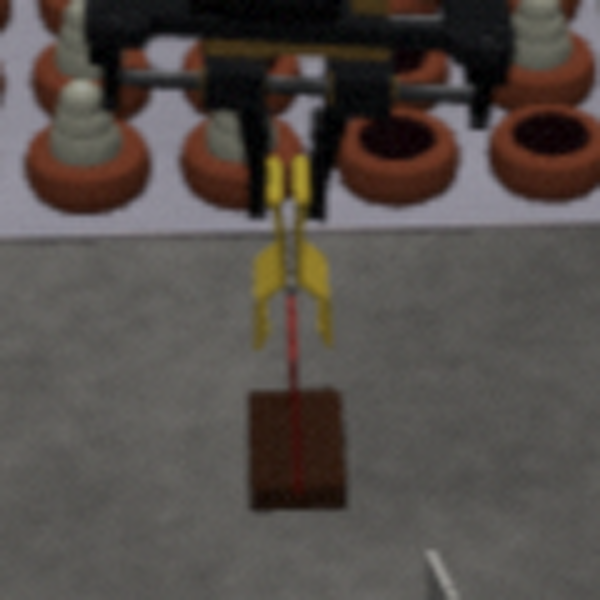

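View pics/w11.png

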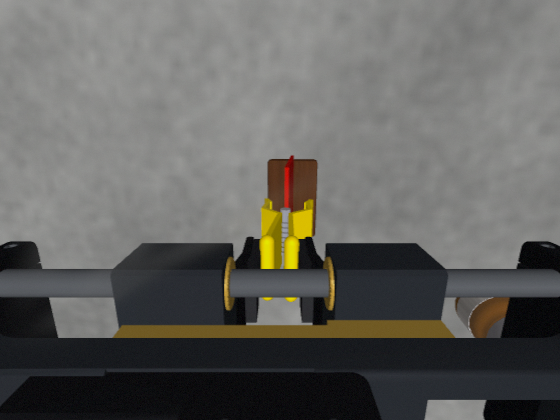

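View pics/t11.png

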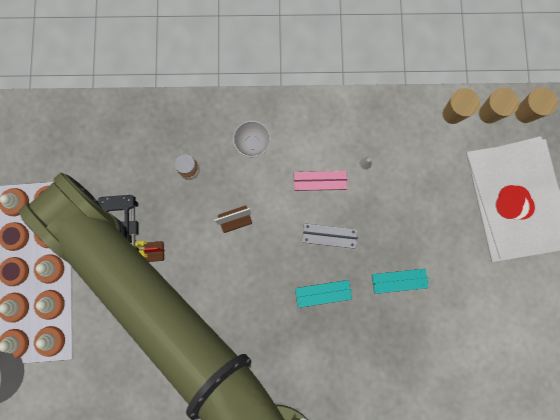

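The card edge sits midway between the jaws: side crop x 291, with tips at 260 and 325. The stand has not moved, the clip is upright and the wrist force is about 0. Handing in.

```bash
python3 -c "
from h import *
print(r.finish_job())"
```

```text
the job is handed in; nothing more can be done
None
```

I squeezed the yellow clip open on the grey steel strip with 25 N and lifted it off. I then carried it to the red card and handed the job in with the clip still held open around the card's top edge. The clock read about 12.5 s.

**Tilt in the grip:** During the squeeze the clip tilted about 5° in the fingers and pushed the arm 2–3 mm sideways and up. I tilted the tool by 5.0° to stand the clip upright again. In the side picture above the card, the clip's lean matched the lean expected for an upright clip to within about half a degree.

**Last checks before hand-in:**
- **Clip position:** The clip's mouth point was at (494.7, 322.9, 82.4). The red edge's middle was measured at (495.2, 322.0, 102–103).
- **Clearance:** The edge is therefore about 20 mm above the mouth level, some 16 mm above the jaw tips and 16 mm below the pin. There is about 14 mm free on each side.
- **Alignment:** The tool heading was within about 0.1° of the card's, and the wrist force stayed under 1.5 N, so nothing pointed to contact with the card.
- **Bystanders:** The red stand looked unmoved in the side picture, and the strip, look-alikes and other things were in place in the top picture.

**Readings that disagreed:**
- The gripper's opening read 19.5 mm where 21 mm was expected for a fully squeezed clip. I put this down to the gripper's scale, because the jaws looked fully open in the pictures.
- One plane fit on the left jaw mixed two faces, so I discarded it. Three other tilt measurements (4.8°, 5.0° and 5.1°) agreed.

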